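# Pack the sliding-cover lunch box with fruit and nuts

## Task

Pack the wooden lunch box: slide its cover right back, lay every mandarin and lime from the chopping board in the large rear bay, and shake all the hazelnuts out of the glass jar into the small front bay, after turning the jar's dial to its largest opening; do not tip the jar before that. Then stand the jar upright on the worktop again to the right of the box with its dial turned fully shut, and slide the cover fully shut, leaving the lemon, onion, mug and tin where they are.

Things in the scene. Friction and masses are not known exactly. Their poses are not given: they have to be found in the camera images.
- bento: plain wooden lunch box, fixed; origin under its centre on the worktop; x towards its back, y to its left, z up. Outside 186 (x) x 186 (y) mm, left and right sides 72 mm high (their runners reach 44 mm further back); sides 8, ends 7, floor 6 mm thick, front end 66 mm high. A divider at x = -22 to -18 mm, 58 mm high, parts the small front bay from the large rear bay
- nut_bay (a point): centre of the floor of the small front bay, 6 mm above the worktop; axes as the box. The bay is 64 (x) x 170 (y) mm inside and 54 mm deep under the cover
- fruit_bay (a point): centre of the floor of the large rear bay, 6 mm above the worktop; axes as the box. The bay is 104 (x) x 170 (y) mm inside and 54 mm deep under the cover: room for three fruits side by side along y
- cover (a joint): the box's cover, a 6 mm board in grooves: 0 = fully shut against the front end, grows in m as it is slid straight back (+x of the box) to its stop at 0.168; it slides stiffly (1.2 N) and stays where it is left. At 0.168 its front edge is at x = +82 mm of the box, so both bays are clear but for the last 4 mm
- cover_grip (a point): middle of the grip bar on the cover (moves with it): a wooden bar 12 mm (box x) by 70 mm (box y), from 66 to 81 mm above the worktop; with the cover shut it is at x = -50 mm of the box
- jar: clear octagonal glass jar with a white dial lid, loose, about 0.4 kg; origin at the centre of its underside, z up its axis. 63 mm across flats (faces 26 mm wide look along its +-x and +-y), glass 2.5 mm thick and 84 mm high; lid collar 73 mm in diameter from 74 to 87 mm up, dial to 90 mm, its fin to 107 mm. Its contents come out over the +x edge of its mouth
- jar_lip (a point): middle of the pouring edge of the jar's mouth: on its +x side, 31 mm from its axis, 87 mm up; axes as the jar. The lid is closed but for a window towards it: a sector of 100 degrees from the axis to the glass wall, centred on the jar's +x
- dial (a joint): the dial on the jar's lid, rad: 0 = window shut; turning it anticlockwise seen from above uncovers more and more of the window, up to the largest opening at its stop, 1.75; a nut just passes from about 1.2. It turns stiffly (0.01 N m) and stays where it is left
- dial_fin (a point): middle of the dial's finger fin, on the jar's axis 98 mm above its underside, axes as the jar (it does not turn with the dial). The fin is 46 mm long, 10 mm wide, from 90 to 107 mm above the jar's underside; its length lies at the angle (dial - 0.175 rad) from the jar's +x axis about its z
- board: the fixed wooden chopping board, 220 (x) x 320 (y) x 21 mm high, origin at the centre of its underside
- lemon: lemon on the board, 72 x 55 x 56 mm, not wanted: leave it; origin under it
- onion: onion, 78 mm wide, 84 mm high, stays; origin under it
- mug: striped mug, 86 x 120 x 90 mm, stays; origin under it
- tuna_tin: low food tin, 75 mm in diameter, 58 mm high, stays; origin under it
- mandarin_1: mandarin, 49 x 50 x 44 mm high; origin at the centre of its underside as first set down, its middle 22 mm up its own z axis (it may roll); may be absent
- mandarin_2: mandarin, 49 x 50 x 44 mm high; origin at the centre of its underside as first set down, its middle 22 mm up its own z axis (it may roll); may be absent
- mandarin_3: mandarin, 49 x 50 x 44 mm high; origin at the centre of its underside as first set down, its middle 22 mm up its own z axis (it may roll); may be absent
- lime: lime, 60 (x) x 48 (y) x 48 mm high; origin at the centre of its underside as first set down, its middle 24 mm up its own z axis (it may roll); may be absent
- nut_1: hazelnut in its shell, 20 mm in diameter, 20.5 mm high, 10 g, in the jar at the start; origin at the centre of its flat base, its middle 10 mm up its own z axis; may be absent
- nut_2: hazelnut in its shell, 20 mm in diameter, 20.5 mm high, 10 g, in the jar at the start; origin at the centre of its flat base, its middle 10 mm up its own z axis; may be absent
- nut_3: hazelnut in its shell, 20 mm in diameter, 20.5 mm high, 10 g, in the jar at the start; origin at the centre of its flat base, its middle 10 mm up its own z axis; may be absent
- nut_4: hazelnut in its shell, 20 mm in diameter, 20.5 mm high, 10 g, in the jar at the start; origin at the centre of its flat base, its middle 10 mm up its own z axis; may be absent
Not all that is in view belongs to the job. Leave any pink look-alike of the mandarin_3 alone.

How it is judged:
On the way, in this order (a step that is already met when the one before it is completed fails the run):
1. the cover is slid right back (value of joint cover above 0.155 m), for 0.2 s.
2. all fruit lies in the rear bay and all nuts in the front bay (x of mandarin_1 in the frame of fruit_bay between -0.052 and 0.052 m and y of mandarin_1 in the frame of fruit_bay between -0.085 and 0.085 m and z of mandarin_1 in the frame of fruit_bay between -0.005 and 0.053 m and x of mandarin_2 in the frame of fruit_bay between -0.052 and 0.052 m and y of mandarin_2 in the frame of fruit_bay between -0.085 and 0.085 m and z of mandarin_2 in the frame of fruit_bay between -0.005 and 0.053 m and x of mandarin_3 in the frame of fruit_bay between -0.052 and 0.052 m and y of mandarin_3 in the frame of fruit_bay between -0.085 and 0.085 m and z of mandarin_3 in the frame of fruit_bay between -0.005 and 0.053 m and x of lime in the frame of fruit_bay between -0.052 and 0.052 m and y of lime in the frame of fruit_bay between -0.085 and 0.085 m and z of lime in the frame of fruit_bay between -0.005 and 0.053 m and x of nut_1 in the frame of nut_bay between -0.032 and 0.032 m and y of nut_1 in the frame of nut_bay between -0.085 and 0.085 m and z of nut_1 in the frame of nut_bay between -0.005 and 0.053 m and x of nut_2 in the frame of nut_bay between -0.032 and 0.032 m and y of nut_2 in the frame of nut_bay between -0.085 and 0.085 m and z of nut_2 in the frame of nut_bay between -0.005 and 0.053 m and x of nut_3 in the frame of nut_bay between -0.032 and 0.032 m and y of nut_3 in the frame of nut_bay between -0.085 and 0.085 m and z of nut_3 in the frame of nut_bay between -0.005 and 0.053 m and x of nut_4 in the frame of nut_bay between -0.032 and 0.032 m and y of nut_4 in the frame of nut_bay between -0.085 and 0.085 m and z of nut_4 in the frame of nut_bay between -0.005 and 0.053 m), for 0.2 s.
At the end, for the whole second after the job is handed in: All fruit present lies in the rear bay and all hazelnuts present in the front bay, the cover is shut to within 6 mm, the jar stands upright (0.08 rad) on the worktop, its axis over 120 mm right of the box's middle line, its dial within 0.15 rad of shut, and all is at rest (all of step 2 and linear speed of each of mandarin_1, mandarin_2, mandarin_3, lime, nut_1, nut_2, nut_3, nut_4, jar below 0.03 m/s and value of joint cover below 0.006 m and value of joint dial below 0.15 rad and angle between jar's own z axis and vertical below 0.08 rad and height (world z) of jar between -0.006 and 0.006 m and y of jar in the frame of bento below -0.12 m); the robot touches nothing.
It fails at once if the jar is tipped (over 0.8 rad) while its dial is short of its largest opening (below 1.5 rad) (angle between jar's own z axis and vertical above 0.8 rad and value of joint dial below 1.5 rad).
It fails at once if the lemon is moved more than 30 mm (distance of lemon from where it was at the start of the episode above 0.03 m).
It fails at once if the onion is moved more than 30 mm (distance of onion from where it was at the start of the episode above 0.03 m).
It fails at once if the mug is moved more than 30 mm (distance of mug from where it was at the start of the episode above 0.03 m).
It fails at once if the tin is moved more than 30 mm (distance of tuna_tin from where it was at the start of the episode above 0.03 m).
Of mandarin_1, mandarin_2, mandarin_3, lime only 2 to 3 are there at a start; the rules pass over those that are not, and their reading is None.
Of nut_1, nut_2, nut_3, nut_4 only 2 to 4 are there at a start; the rules pass over those that are not, and their reading is None.
At some moment in a run one of mandarin_1, mandarin_2, mandarin_3, lime, jar may be knocked a few centimetres aside while the robot is not near it.
It also fails if it takes over 210 s, if anything falls off the work surface, if the arm or the gripper's body presses on something with over 40 N, if the wrist force passes 120 N, or if a joint passes its speed limit or range.

## Robot

A 7-joint arm with a two-finger parallel gripper is mounted at the origin on a cart in front of the work surface, level with it; the furniture and walls round the work are solid. World frame = base frame: x ahead of the robot, y to its left, z up, the work surface at z = 0. Lengths are in m, angles in rad, forces in N, time in s.
With the tool pointing down it reaches from about 0.425 to 0.95 m from the base axis. Payload 4.7 kg.
Tool frame: the origin (TCP) lies at the very end of the fingers, on their centre line; the grasp point (between the pads) lies robot.tcp_to_grasp behind it (robot.tcp_to_grasp is the distance from the TCP to the grasp point, in m); z points along the fingers, y is the line along which they close (so a half turn about z gives the same grasp; the last joint's range is limited). The gripper opens to 85 mm and grips with 20 to 120 N. Pads are 22 mm wide; open, the fingers measure 114 mm over their backs; the gripper's body (76 mm by 85 mm) begins 54 mm behind the grasp point. The pads swing forward as they close: fully open they stand 13 mm farther back than shut.
Start: joints at [1.145, 0.469, -0.049, 1.532, 0.024, 1.141, -0.082], TCP at [0.261, -0.623, 0.231] pointing down, gripper open.
Joint ranges: [-2.59, 2.59], [-0.33, 1.99], [-1.39, 1.29], [0.1, 2.45], [-1.04, 4.18], [0.21, 1.99], [-2.66, 2.66]. Speed limits (rad/s): [2.57, 2.57, 3.14, 3.14, 3.14, 3.14, 3.14].

## Interface

Orientations are given as a unit quaternion [x, y, z, w].
In Python, from workcell import robot gives the robot as it stands. The module is installed in compiled form; this text tells all that it offers. Calls block until the motion is done:
- robot.reach(position, orientation): joint-space move of the TCP to a pose.
- robot.move_straight(position, feed=0.15, frame=None, force_limit=None): straight line of the TCP; frame=None keeps the orientation; feed is the mean speed in m/s. With force_limit (N) it stops when the force on the tool has changed by that much, and returns True; else False.
- robot.set_joints(angles): joint-space move.
- robot.open_gripper() and robot.gripper_close(squeeze=None): open the fingers fully, or close them until they stop; squeeze is the grip in N (None keeps the last).
- robot.hold(seconds).
- robot.solve_ik(position, orientation): joint angles nearest the present ones, or None.
- robot.grab_frame(name): name is "scene" or "top" or "wrist"; returns a dict with "pixels" (384x512x3 uint8, red, green, blue), "K" (3x3 intrinsics, pixels), "dist" ([k1, k2, p1, p2, k3] as OpenCV has them; the pictures are not rectified), "R" (3x3) and "t" (3): a world point X has camera coordinates R X + t. Camera axes: x right, y down, z forward; pixel columns grow to the right and rows downward; lengths in m; the calibration is good to about 2 mm. A picture is of the moment at which its call begins. There is no depth.
A pose or a line that the arm cannot do raises robot.Unreachable and nothing moves.
- robot.finish_job(): hands the job in; it is judged then, once.
Trained networks look in a picture, given as the dict that the camera call returned (one of the last four; its "shot" number tells which), for a name from the list of things; names that differ only in an ending like _2 or _b are one class to them, and where a whole thing is asked for, a point or a joint stands for the part that bears it (a point fixed in the world has none). Each returns a list of dicts, best first, with "conf" (0 to 1); they miss things now and then, are a little off and sometimes report something else, mostly with a low value. They report only what shows in the picture. A call takes as long as a camera call. They do not tell look-alikes from the thing itself.
- robot.find_in(picture, thing): "rect" ([left, top, right, bottom] in pixels, round what is visible of it).
- robot.regions_of(picture, thing): "pixels" (384x512 bool, what is visible of it) and "rect" ([left, top, right, bottom] in pixels, round what is visible of it).
Readings, each from a call of its own:
- robot.get_time(): time.
- robot.get_joint_pos(): joint angles.
- robot.get_joint_velocities(): joint speeds.
- robot.get_joint_efforts(): joint torques, N m.
- robot.get_ee_pos(): TCP position.
- robot.get_eef_rot(): TCP orientation.
- robot.get_force(): force on the tool from outside, world axes, zero at the start.
- robot.get_torque(): the same for the moment, N m.
- robot.get_grip_width(): finger opening in m.
- robot.get_grasp_force(): force on a finger pad.
Only numpy, scipy, OpenCV 4.12 (cv2) and the standard library are available. Lean on these libraries where they do the work, as an engineer would, in place of code of your own. Each camera call takes 0.05 s, during which the arm holds its last target. There are 200 camera calls.

## Working session

There is one attempt and no reset: what is moved stays moved. The work goes in short steps, each a Python script; the robot and the scene stay as the last script left them, time stands still between calls to the robot, and variables do not carry over. Pictures are saved under pics/ and viewed, at most 14 in all, crops included, and the job is handed in when it is done.

```bash
mkdir -p pics; cat > h.py <<'E'
import numpy as np, cv2
from workcell import robot
def save(p,n): cv2.imwrite(f"pics/{n}.png", p["pixels"][:,:,::-1])
def ray(p,u,v):
    q=cv2.undistortPoints(np.array([[[u,v]]],float),p["K"],np.array(p["dist"],float))[0,0]
    R=np.array(p["R"]);t=np.array(p["t"])
    return -R.T@t, R.T@np.array([q[0],q[1],1.])
def onz(p,u,v,z):
    c,d=ray(p,u,v); return c+d*(z-c[2])/d[2]
def proj(p,X):
    R=np.array(p["R"]);
    return cv2.projectPoints(np.array(X,float).reshape(-1,1,3),cv2.Rodrigues(R)[0],np.array(p["t"],float),p["K"],np.array(p["dist"],float))[0][:,0]
def tri(a,b):
    (c1,d1),(c2,d2)=a,b
    A=np.stack([d1,-d2],1); s=np.linalg.lstsq(A,c2-c1,rcond=None)[0]
    return (c1+d1*s[0]+c2+d2*s[1])/2, np.linalg.norm(c1+d1*s[0]-c2-d2*s[1])
E
python3 - <<'E'
from h import *
a=robot.grab_frame("scene");b=robot.grab_frame("top")
save(a,"s0");save(b,"t0")
for n,p in(("scene",a),("top",b)):
    print(n,np.round(ray(p,256,192),3).tolist())
    for th in["bento","cover","jar","dial","board","lemon","onion","mug","tuna_tin","mandarin_1","lime","nut_1"]:
        print(th,[(np.round(d["rect"]).astype(int).tolist(),round(d["conf"],2)) for d in robot.find_in(p,th)][:6])
print(robot.tcp_to_grasp, robot.get_eef_rot(), robot.get_time())
E
```

```text
scene [[-0.051, 1.03, 1.002], [0.418, -0.68, -0.603]]
bento [([233, 174, 322, 244], 0.66), ([154, 229, 285, 325], 0.46)]
cover [([245, 178, 320, 223], 0.78)]
jar [([312, 159, 332, 194], 0.73)]
dial []
board [([154, 226, 286, 327], 0.56)]
lemon [([188, 228, 202, 246], 0.76)]
onion [([167, 212, 192, 231], 0.6), ([249, 175, 318, 218], 0.53), ([292, 144, 314, 164], 0.41)]
mug [([267, 139, 290, 175], 0.88)]
tuna_tin [([294, 142, 314, 166], 0.69), ([234, 171, 324, 240], 0.33)]
mandarin_1 [([198, 326, 222, 346], 0.88), ([192, 260, 210, 277], 0.76), ([212, 274, 228, 291], 0.66)]
lime [([247, 177, 318, 226], 0.19)]
nut_1 [([195, 260, 209, 278], 0.23)]
top [[0.108, 0.057, 1.541], [0.316, 0.002, -0.949]]
bento [([261, 184, 317, 257], 0.6)]
cover [([262, 194, 310, 248], 0.76)]
jar [([338, 218, 362, 244], 0.7)]
dial [([342, 224, 361, 236], 0.48)]
board [([206, 145, 230, 168], 0.75), ([335, 220, 365, 246], 0.5)]
lemon [([197, 172, 214, 191], 0.81)]
onion [([208, 144, 229, 168], 0.75)]
mug []
tuna_tin [([371, 183, 398, 209], 0.95), ([342, 223, 361, 240], 0.67), ([336, 220, 362, 243], 0.24)]
mandarin_1 [([169, 200, 183, 216], 0.71), ([337, 163, 370, 196], 0.71), ([167, 219, 177, 235], 0.53), ([117, 238, 131, 254], 0.5)]
lime []
nut_1 [([262, 191, 314, 247], 0.45)]
0.0187 [9.80379598e-01 1.97118846e-01 4.63512317e-05 3.91658032e-05] 1.3
```

View pics/s0.png

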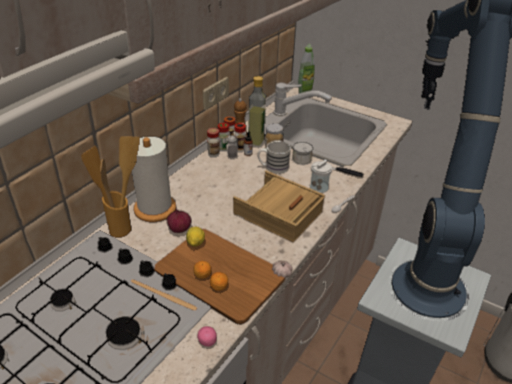

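View pics/t0.png

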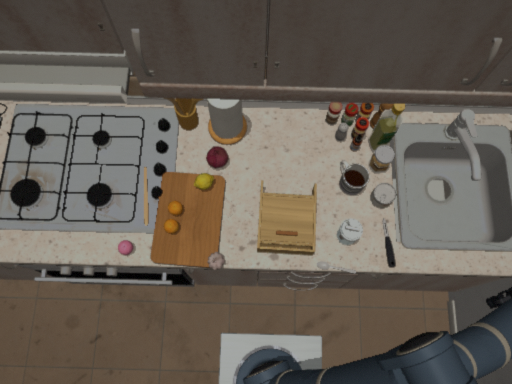

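The scene shows the box at scene (280,205), the jar at (320,177), two orange mandarins on the board at (203,270) and (219,282), and the pink look-alike off the board at (207,336). There is no lime. In the top view the box is at (288,222), the jar at (350,231) and the mandarins at (176,208) and (172,226).

```bash
python3 - <<'E'
from h import *
a=robot.grab_frame("scene");b=robot.grab_frame("top")
for nm,p,roi in(("s",a,(180,250,240,300)),("t",b,(160,195,190,240))):
    hsv=cv2.cvtColor(p["pixels"],cv2.COLOR_RGB2HSV)
    m=cv2.inRange(hsv,(5,190,130),(20,255,255))
    x0,y0,x1,y1=roi
    k=np.zeros_like(m);k[y0:y1,x0:x1]=m[y0:y1,x0:x1]
    n,l,st,c=cv2.connectedComponentsWithStats(k)
    for i in range(1,n):
        if st[i,4]>20: print(nm,st[i],c[i].round(1),onz(p,*c[i],0.043).round(3))
for th in["jar","bento","cover","dial"]:
    for nm,p in(("s",a),("t",b)):
        for d in robot.regions_of(p,th)[:1]:
            ys,xs=np.nonzero(d["pixels"]);print(th,nm,xs.mean().round(1),ys.mean().round(1),len(xs),round(d["conf"],2),onz(p,xs.mean(),ys.mean(),{"jar":.05,"bento":.036,"cover":.065,"dial":.095}[th]).round(3))
crop=b["pixels"][178:268,250:380]
cv2.imwrite("pics/tc.png",cv2.resize(crop,None,fx=6,fy=6,interpolation=cv2.INTER_CUBIC)[:,:,::-1])
for X in [(0.6,0,0),(0.6,-.2,0),(.5,-.2,0)]: print(X,proj(b,X))
E
```

```text
s [194 261  16  14 169] [201.7 267.3] [0.55  0.321 0.043]
s [211 272  17  15 192] [218.7 278.9] [0.487 0.329 0.043]
t [168 201  13  13 126] [174.2 206.8] [0.546 0.332 0.043]
t [164 219  13  13 133] [170.  225.1] [0.483 0.34  0.043]
jar s 320.2 175.9 555 0.83 [ 0.476 -0.248  0.05 ]
jar t 349.5 231.2 565 0.64 [ 0.476 -0.249  0.05 ]
bento s 281.0 206.9 3777 0.96 [ 0.51  -0.039  0.036]
bento t 287.7 223.5 3601 0.76 [ 0.501 -0.047  0.036]
cover s 283.2 199.0 1718 0.87 [ 0.507 -0.045  0.065]
cover t 287.4 219.6 2655 0.76 [ 0.506 -0.044  0.065]
dial s 280.8 207.1 3749 0.38 [0.476 0.028 0.095]
dial t 351.6 231.1 241 0.7 [ 0.466 -0.246  0.095]
(0.6, 0, 0) [[273.42682261 197.84572047]]
(0.6, -0.2, 0) [[331.37731826 199.36963012]]
(0.5, -0.2, 0) [[332.02914671 227.51886299]]
```

View pics/tc.png

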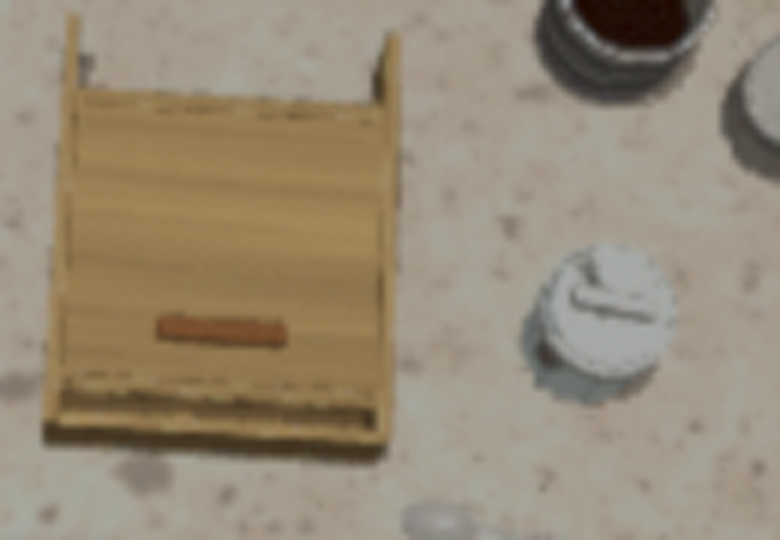

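The crop shows the box with its cover nearly shut, the grip bar at full-image (287,233), and the jar's dial fin lying roughly along world y at (352,229). Next is a closer look with the wrist camera.

```bash
cat >> h.py <<'E'
from scipy.spatial.transform import Rotation as Ro
def down(yaw): return (Ro.from_euler('z',yaw)*Ro.from_euler('x',np.pi)).as_quat()
E
python3 - <<'E'
from h import *
for yaw in (0,np.pi/2,-np.pi/2,np.pi):
    for X in ([.5,-.15,.45],[.45,-.12,.4],[.476,-.248,.2],[.45,-.05,.1],[.62,-.05,.1]):
        q=robot.solve_ik(X,down(yaw)); print(round(yaw,2),X,None if q is None else np.round(q,2))
robot.reach([.45,-.12,.42],down(np.pi/2))
w=robot.grab_frame("wrist");save(w,"w0");print(ray(w,256,192),proj(w,[[.5,-.045,.07],[.476,-.248,.05]]))
print(robot.get_time())
E
```

```text
0 [0.5, -0.15, 0.45] [ 0.5   0.12 -0.33  1.53  0.04  1.5  -1.4 ]
0 [0.45, -0.12, 0.4] [ 0.54  0.03 -0.38  1.73  0.01  1.39 -1.41]
0 [0.476, -0.248, 0.2] [ 0.54  0.28 -0.16  1.89  0.05  0.97 -1.22]
0 [0.45, -0.05, 0.1] [ 0.32  0.31 -0.36  2.16  0.17  0.7  -1.72]
0 [0.62, -0.05, 0.1] [ 0.2   0.53 -0.25  1.78  0.17  0.85 -1.7 ]
1.57 [0.5, -0.15, 0.45] [ 0.7   0.14 -0.56  1.52  0.07  1.51  0.14]
1.57 [0.45, -0.12, 0.4] [ 0.75  0.04 -0.59  1.72  0.02  1.39  0.15]
1.57 [0.476, -0.248, 0.2] [ 0.78  0.31 -0.46  1.88  0.17  0.99  0.25]
1.57 [0.45, -0.05, 0.1] [ 0.51  0.35 -0.58  2.15  0.28  0.72 -0.26]
1.57 [0.62, -0.05, 0.1] [ 0.44  0.59 -0.59  1.76  0.41  0.91 -0.33]
-1.57 [0.5, -0.15, 0.45] None
-1.57 [0.45, -0.12, 0.4] None
-1.57 [0.476, -0.248, 0.2] [-0.43  0.46  1.12  1.94 -0.48  1.04 -2.24]
-1.57 [0.45, -0.05, 0.1] [-0.84  0.5   1.12  2.21 -0.65  0.8  -2.43]
-1.57 [0.62, -0.05, 0.1] [-0.7   0.8   1.11  1.83 -0.83  1.06 -2.4 ]
3.14 [0.5, -0.15, 0.45] [ 0.85  0.16 -0.74  1.51  0.11  1.51  1.68]
3.14 [0.45, -0.12, 0.4] [ 0.88  0.05 -0.73  1.71  0.04  1.39  1.71]
3.14 [0.476, -0.248, 0.2] [ 0.99  0.37 -0.73  1.87  0.29  1.02  1.71]
3.14 [0.45, -0.05, 0.1] [ 0.71  0.41 -0.83  2.14  0.44  0.77  1.17]
3.14 [0.62, -0.05, 0.1] [ 0.53  0.64 -0.73  1.76  0.51  0.95  1.16]
(array([ 0.45076022, -0.040757  ,  0.56210371]), array([ 0.00548387, -0.31895736, -0.94782895])) [[289.6826043   80.49244571]
 [269.9367302  212.64225439]]
3.9
```

View pics/w0.png

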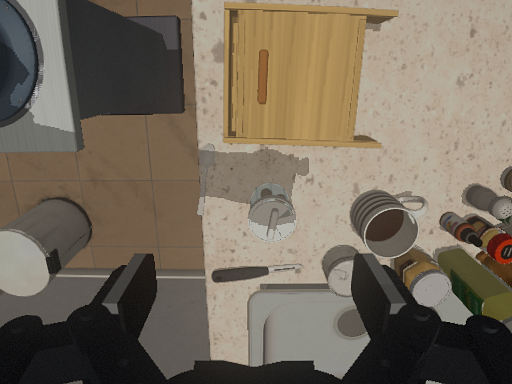

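The wrist view shows the box at about (300,75), the grip bar at (263,76) and the jar at (272,215), with its fin running from about (275,205) to (270,238). I'll enlarge both to pick corners.

```bash
python3 - <<'E'
import cv2,numpy as np
i=cv2.imread("pics/w0.png");c=np.zeros((600,800,3),np.uint8)
a=cv2.resize(i[0:160,200:400],None,fx=2.6,fy=2.6,interpolation=cv2.INTER_CUBIC)[:, :520];c[:416,:520]=a
b=cv2.resize(i[170:254,242:310],None,fx=4,fy=4,interpolation=cv2.INTER_CUBIC);c[:336,525:797]=b
cv2.imwrite("pics/w0c.png",c)
E
```

```text
(no output)
```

View pics/w0c.png

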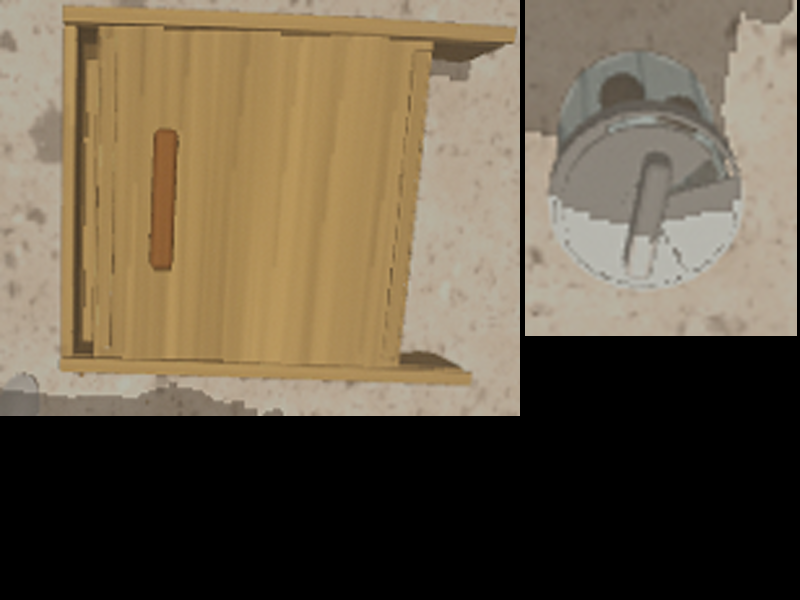

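```bash
cat > fit.py <<'E'
from h import *
from scipy.optimize import least_squares
E
python3 - <<'E'
from fit import *
w=robot.grab_frame("wrist")
f=lambda P:np.array(P)/2.6+[200,0]
side=f([(64,6),(517,29),(60,371),(470,385)]); L=np.array([[-.093,.093,.072],[.137,.093,.072],[-.093,-.093,.072],[.137,-.093,.072]])
bar=f([(156,128),(178,130),(149,268),(171,270)]); B=np.array([[-.056,.035,.081],[-.044,.035,.081],[-.056,-.035,.081],[-.044,-.035,.081]])
def W(P,v): return Ro.from_euler('z',v[2]).apply(P)+[v[0],v[1],0]
r=least_squares(lambda v:np.r_[(proj(w,W(L,v))-side).ravel(),(proj(w,W(B+[v[3],0,0],v))-bar).ravel()],[.5,-.045,0,0])
print("box x y yaw cover",r.x.round(4),r.fun.round(1))
# fin & jar
e=[onz(w,274.5,208.8,.107),onz(w,270.75,238.75,.107)];d=e[0]-e[1]
print(e,np.linalg.norm(d),np.degrees(np.arctan2(d[1],d[0])),(e[0]+e[1])/2)
c=[onz(w,272.1,218,.087),onz(w,248,218,.087),onz(w,296.2,218,.087),onz(w,272,242,.087)];print(np.round(c,4))
E
```

```text
box x y yaw cover [ 0.5024 -0.0417 -0.0367  0.0104] [-0.2 -0.4  0.2 -0.3 -0.2  0.3  0.2  0.7 -0.6  0.1  0.1 -0.4  0.1  0.3
  0.4 -0.1]
[array([ 0.47965985, -0.2189228 ,  0.107     ]), array([ 0.47497551, -0.26585755,  0.107     ])] 0.04716792747014678 84.30044240971824 [ 0.47731768 -0.24239018  0.107     ]
[[ 0.4776 -0.2415  0.087 ]
 [ 0.4416 -0.2414  0.087 ]
 [ 0.5136 -0.2416  0.087 ]
 [ 0.478  -0.2813  0.087 ]]
```

```bash
cat >> h.py <<'E'
BOX=np.array([.5024,-.0417,0]);BYAW=-.0367
def bx(x,y,z): return Ro.from_euler('z',BYAW).apply([x,y,z])+BOX
E
python3 - <<'E'
from h import *
q=down(BYAW+np.pi/2)
robot.reach(bx(-.0396,0,.13),q)
robot.move_straight(bx(-.0396,0,.070),feed=.08)
robot.gripper_close(30);print(robot.get_grip_width(),robot.get_ee_pos(),robot.get_force())
r=robot.move_straight(bx(-.0396+.1565,0,.070),feed=.08,force_limit=25);print(r,robot.get_force())
robot.hold(.3);robot.open_gripper();robot.move_straight(bx(.117,0,.16),feed=.15)
robot.reach([.4776,-.222,.26],q)
w=robot.grab_frame("wrist");b=robot.grab_frame("top");save(w,"w1")
i=cv2.resize(w["pixels"][60:324,96:416],None,fx=1.6,fy=1.6);t=cv2.resize(b["pixels"][160:270,240:380],None,fx=2,fy=2)
c=np.zeros((422,800,3),np.uint8);c[:,:512]=i[:422];c[:220,515:795]=t;cv2.imwrite("pics/w1c.png",c[:,:,::-1])
print(robot.get_time())
E
```

```text
0.011156560833238375 [ 0.46282594 -0.04027538  0.07017612] [-1.05954648 -0.26136022  3.1052103 ]
False [-3.94752307  0.53423687  6.42945797]
11.6083
```

View pics/w1c.png

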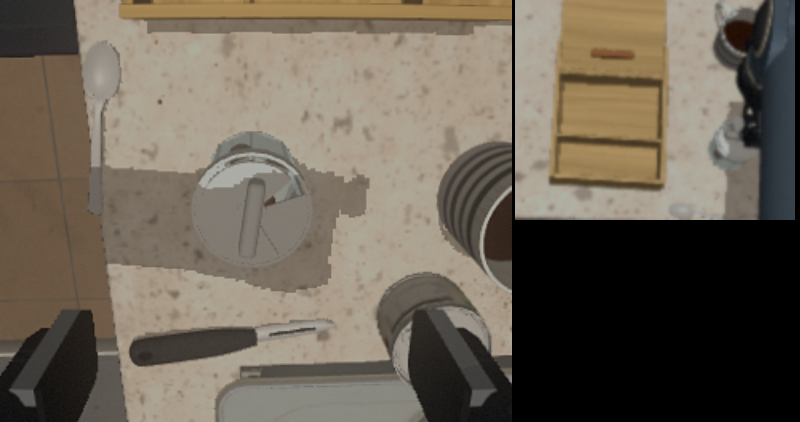

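The cover is back and both bays are open. The jar's window shows as a dark wedge at about 14–45° (crop (285,195)), which gives the dial ≈0.5 rad and the jar's yaw ≈63°. Next I search for workable jar grasps and pour poses.

```bash
cat >> h.py <<'E'
GR=robot.tcp_to_grasp
def rot(axis,a): return Ro.from_rotvec(np.array(axis,float)*a)
def jar_tool(pos,R,g):
    """TCP pose for jar pose (pos,R); g=(closing axis 'x'/'y', approach sign, elev, h)"""
    ax,s,e,h=g
    ap=np.array([0,s,0.]) if ax=='x' else np.array([s,0,0.])
    z=ap*np.cos(e)+np.array([0,0,-np.sin(e)])
    y=np.array([1.,0,0]) if ax=='x' else np.array([0,1.,0])
    if len(g)>4 if False else False: y=-y
    T=Ro.from_matrix(np.stack([np.cross(y,z),y,z],1))
    p=np.array([0,0,h])+z*GR
    return np.array(pos)+R.apply(p),(R*T).as_quat(),(R*T*Ro.from_euler('z',np.pi)).as_quat()
def pour_pose(lip,yaw,th):
    R=rot([-np.sin(yaw),np.cos(yaw),0],th)*Ro.from_euler('z',yaw)
    return np.array(lip)-R.apply([.031,0,.087]),R
E
cat > srch.py <<'E'
from h import *
J=np.array([.4776,-.243,0])
for yj in (1.1,1.53,.7,.3,0.,-.3):
  for ax in 'xy':
    for s in(1,-1):
      for e in(0.,.2,.35):
        g=(ax,s,e,.045)
        for flip in(1,2):
            r=[]
            R=Ro.from_euler('z',yj)
            for z in(0,.12):
                o=jar_tool(J+[0,0,z],R,g); r.append(robot.solve_ik(o[0],o[flip]) is not None)
            best=None
            for py in (1.53,1.2,.9,.6,.3,0.,-.3):
              k=[]
              for th in(0,.6,1.2,1.8,2.1,2.4):
                lip=bx(-.054,-.03,.1 if th>1 else .2); p,RR=pour_pose(lip,py,th);o=jar_tool(p,RR,g);k.append(robot.solve_ik(o[0],o[flip]) is not None)
              if best is None or sum(k)>sum(best[1]): best=(py,k)
            if all(r) : print(yj,g,flip,r,best[0],np.array(best[1],int))
E
python3 srch.py
```

```text
1.1 ('y', 1, 0.0, 0.045) 1 [True, True] 1.53 [1 1 1 1 1 1]
1.1 ('y', 1, 0.0, 0.045) 2 [True, True] 1.53 [1 1 1 1 1 1]
1.1 ('y', 1, 0.2, 0.045) 1 [True, True] 1.53 [1 1 1 1 1 1]
1.1 ('y', 1, 0.2, 0.045) 2 [True, True] 1.53 [1 1 1 1 1 1]
1.1 ('y', 1, 0.35, 0.045) 1 [True, True] 1.53 [1 1 1 1 1 1]
1.1 ('y', 1, 0.35, 0.045) 2 [True, True] 1.53 [1 1 1 1 1 1]
1.1 ('y', -1, 0.0, 0.045) 1 [True, True] 1.53 [1 1 1 1 1 1]
1.1 ('y', -1, 0.0, 0.045) 2 [True, True] 1.53 [1 1 1 1 1 1]
1.1 ('y', -1, 0.2, 0.045) 1 [True, True] 1.53 [1 1 1 1 1 1]
1.1 ('y', -1, 0.2, 0.045) 2 [True, True] 1.53 [1 1 1 1 1 1]
1.1 ('y', -1, 0.35, 0.045) 1 [True, True] 1.53 [1 1 1 1 1 1]
1.1 ('y', -1, 0.35, 0.045) 2 [True, True] 1.53 [1 1 1 1 1 1]
1.53 ('x', 1, 0.35, 0.045) 1 [True, True] 0.6 [1 1 1 1 1 1]
1.53 ('x', 1, 0.35, 0.045) 2 [True, True] 0.6 [1 1 1 1 1 1]
1.53 ('y', 1, 0.0, 0.045) 1 [True, True] 1.53 [1 1 1 1 1 1]
1.53 ('y', 1, 0.0, 0.045) 2 [True, True] 1.53 [1 1 1 1 1 1]
1.53 ('y', 1, 0.2, 0.045) 1 [True, True] 1.53 [1 1 1 1 1 1]
1.53 ('y', 1, 0.2, 0.045) 2 [True, True] 1.53 [1 1 1 1 1 1]
1.53 ('y', 1, 0.35, 0.
[... 754 characters left out ...]
1 1 1 1]
0.7 ('y', 1, 0.2, 0.045) 2 [True, True] 1.53 [1 1 1 1 1 1]
0.7 ('y', 1, 0.35, 0.045) 1 [True, True] 1.53 [1 1 1 1 1 1]
0.7 ('y', 1, 0.35, 0.045) 2 [True, True] 1.53 [1 1 1 1 1 1]
0.7 ('y', -1, 0.0, 0.045) 1 [True, True] 1.53 [1 1 1 1 1 1]
0.7 ('y', -1, 0.0, 0.045) 2 [True, True] 1.53 [1 1 1 1 1 1]Traceback (most recent call last):
  File "srch.py", line 17, in <module>
    lip=bx(-.054,-.03,.1 if th>1 else .2); p,RR=pour_pose(lip,py,th);o=jar_tool(p,RR,g);k.append(robot.solve_ik(o[0],o[flip]) is not None)
                                                                                                 ~~~~~~~~~~~~~~^^^^^^^^^^^^^^
ValueError: time passes only in moves, steps and waits
```

```bash
cat >> h.py <<'E'
def orange(p,z):
    hsv=cv2.cvtColor(p["pixels"],cv2.COLOR_RGB2HSV)
    m=cv2.inRange(hsv,(3,170,90),(20,255,255))
    m=cv2.morphologyEx(m,cv2.MORPH_OPEN,np.ones((5,5)))
    out=[]
    n,l,st,c=cv2.connectedComponentsWithStats(m)
    for i in range(1,n):
        if st[i,4]>150:
            cn=max(cv2.findContours((l==i).astype(np.uint8),0,1)[0],key=cv2.contourArea)
            (u,v),r=cv2.minEnclosingCircle(cn); out.append((onz(p,u,v,z),round(r,1),st[i].tolist()))
    return out
E
python3 - <<'E'
from h import *
robot.move_straight([.4776,-.222,.3]);robot.reach([.537,.331,.26],down(0))
w=robot.grab_frame("wrist");save(w,"w2")
for o in orange(w,.043): print(o)
print(robot.get_time(),proj(w,[.517,.331,.043]))
E
```

```text
(array([0.50623048, 0.34524898, 0.043     ]), 44.2, [211, 141, 61, 86, 3027])
14.3167 [[254.02911888 173.99341892]]
```

View pics/w2.png

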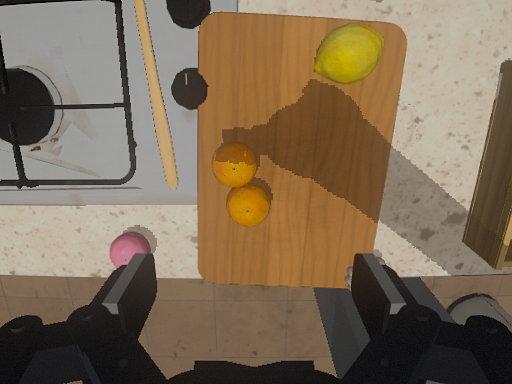

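The wrist view shows the two mandarins at pixels (236,164) and (248,205), now almost touching, so one was knocked. The lemon is at (349,54) and the pink look-alike at (130,250). I'll grip the mandarins across the line joining them.

```bash
python3 - <<'E'
from h import *
w=robot.grab_frame("wrist")
A=onz(w,235.5,165,.043);B=onz(w,248,205,.043);d=A-B
print(A,B,np.linalg.norm(d),np.degrees(np.arctan2(d[1],d[0])))
yaw=np.arctan2(d[1],d[0])
def pick(P,y,place):
    robot.reach([*P[:2],.13],down(y)); robot.move_straight([*P[:2],.028],feed=.12)
    robot.gripper_close(25); print("w",robot.get_grip_width(),robot.get_force())
    robot.move_straight([*P[:2],.17],feed=.2);print("lifted",robot.get_grip_width())
    robot.reach(bx(*place,.17),down(BYAW)); robot.move_straight(bx(*place,.05),feed=.15)
    robot.open_gripper(); robot.move_straight(bx(*place,.17),feed=.25)
pick(B,yaw,(.032,-.027))
robot.reach([.537,.331,.26],down(0))
w=robot.grab_frame("wrist");o=orange(w,.043)
for k in o: print(k)
save(w,"w3")
print(robot.get_time())
E
```

```text
[0.52710169 0.3509066  0.043     ] [0.48113763 0.33777893 0.043     ] 0.04780199424648244 15.939733006054912
w 0.04496284177546487 [-0.98552132 -1.48363112  6.11630922]
lifted 0.04516901007293504
(array([0.5286255 , 0.35154405, 0.043     ]), 24.0, [210, 142, 47, 46, 1538])
22.4583
```

```bash
python3 - <<'E'
from h import *
P=[.5283,.351];place=(.032,.03)
robot.reach([*P,.13],down(0)); robot.move_straight([*P,.028],feed=.12)
robot.gripper_close(25); print("w",robot.get_grip_width())
robot.move_straight([*P,.17],feed=.2)
robot.reach(bx(*place,.17),down(BYAW)); robot.move_straight(bx(*place,.055),feed=.15)
robot.open_gripper(); robot.move_straight(bx(*place,.2),feed=.25)
robot.reach([.4776,-.222,.26],down(BYAW+np.pi/2))
w=robot.grab_frame("wrist");b=robot.grab_frame("top")
i=cv2.resize(w["pixels"][60:324,96:416],None,fx=1.6,fy=1.6);t=cv2.resize(b["pixels"][160:270,140:280+30],None,fx=1.65,fy=1.65)
c=np.zeros((600,800,3),np.uint8);c[:422,:512]=i[:422];t=t[:,:284];c[:t.shape[0],515:515+t.shape[1]]=t;cv2.imwrite("pics/w4c.png",c[:,:,::-1]);save(w,"w4")
print(robot.get_time(),robot.get_joint_pos())
E
```

```text
w 0.04567507008574555
30.65 [ 1.14226081  0.34713077 -0.98328516  1.80815542  0.31435323  1.15494684
  0.02107787]
```

View pics/w4c.png

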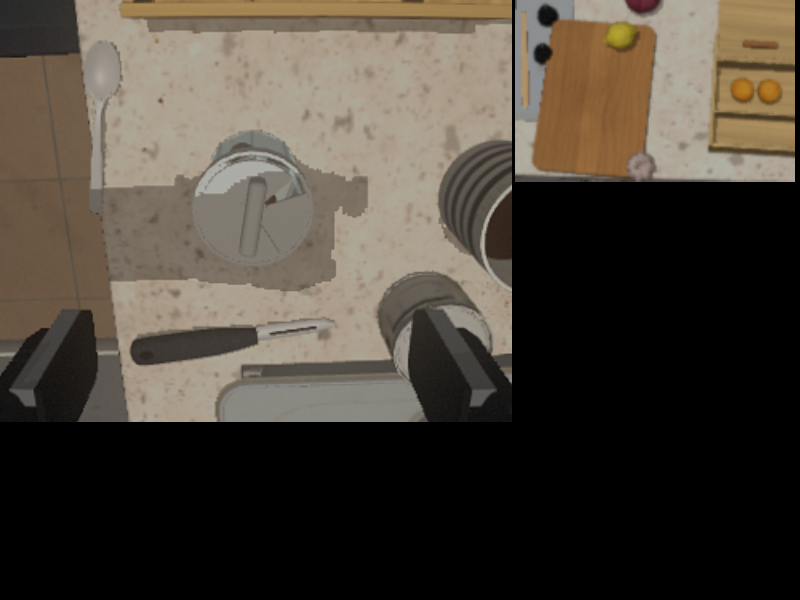

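```bash
cat >> h.py <<'E'
def turn(xy,z,y0,y1,n):
    for a in np.linspace(y0,y1,n+1)[1:]: robot.reach([*xy,z],down(a))
E
python3 - <<'E'
from h import *
w=robot.grab_frame("wrist")
e=[onz(w,257.2,172.5,.107),onz(w,252.2,219.4,.107)];d=e[0]-e[1]
fa=np.arctan2(d[1],d[0]);m=(e[0]+e[1])/2
print(e,np.linalg.norm(d),np.degrees(fa),m)
print(onz(w,(216.6+291)/2,(153.8+225.6)/2,.087))
xy=[m[0],m[1]]
robot.reach([*xy,.15],down(fa));robot.move_straight([*xy,.093],feed=.06,force_limit=8)
print(robot.get_ee_pos())
robot.gripper_close(25);print(robot.get_grip_width(),robot.get_force(),robot.get_torque())
for k in range(1,11):
    robot.reach([*xy,.093],down(fa+k*.135)); print(k*.135,robot.get_torque()[2].round(3))
robot.hold(.2);robot.open_gripper();robot.move_straight([*xy,.15],feed=.1)
robot.reach([.4776,-.222,.26],down(BYAW+np.pi/2))
w=robot.grab_frame("wrist");save(w,"w5")
cv2.imwrite("pics/w5c.png",cv2.resize(w["pixels"][120:260,170:330],None,fx=3.7,fy=3.7,interpolation=cv2.INTER_CUBIC)[:,:,::-1])
print(robot.get_time())
E
```

```text
[array([ 0.48143762, -0.22186285,  0.107     ]), array([ 0.47531837, -0.26681418,  0.107     ])] 0.045365922589531336 82.24793747765627 [ 0.478378   -0.24433851  0.107     ]
[ 0.47761908 -0.24440842  0.087     ]
[ 0.47874729 -0.24437142  0.09334058]
0.009247877620941964 [-0.99090938 -0.29482949  0.78741534] [0.00807068 0.27747346 0.02743525]
0.135 0.008
0.27 -0.011
0.405 -0.047
0.54 0.043
0.675 0.016
0.81 0.011
0.9450000000000001 0.016
1.08 0.044
1.215 -0.005
1.35 0.014
38.125
```

View pics/w5c.png

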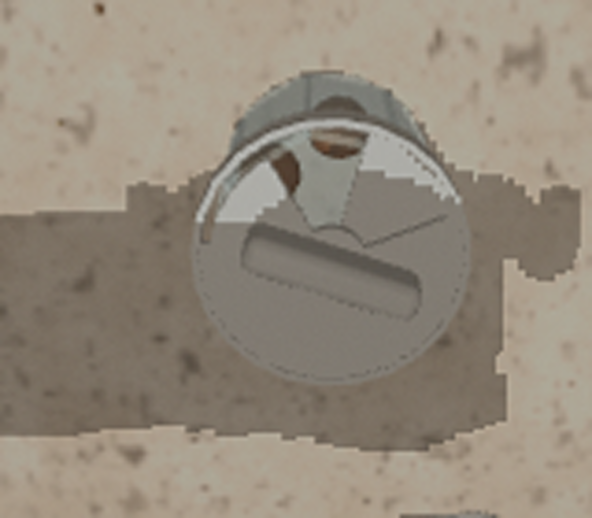

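The dial was turned about 77°, but the open wedge grew only from about 30° to 40° (crop (325,180)). The jar itself turned with it. I'll press down while turning so that the worktop holds the jar.

```bash
python3 - <<'E'
from h import *
w=robot.grab_frame("wrist")
print(onz(w,259.2,193.5,.107),onz(w,259.6,187.6,.087))
m=(onz(w,259.2,193.5,.107)+onz(w,259.6,187.6,.087))/2
xy=[m[0],m[1]];fa=np.radians(159.6-180)
robot.reach([*xy,.15],down(fa));robot.move_straight([*xy,.094],feed=.06,force_limit=8)
robot.gripper_close(25);f0=robot.get_force();print(robot.get_grip_width(),f0)
print(robot.move_straight([*xy,.080],feed=.02,force_limit=18));robot.hold(.1)
z=robot.get_ee_pos()[2];print(z,robot.get_force()-f0)
for k in range(1,7):
    robot.reach([*xy,z],down(fa+k*.09)); print(k*.09,robot.get_torque()[2].round(3),(robot.get_force()-f0).round(1))
robot.open_gripper();robot.move_straight([*xy,.15],feed=.1)
robot.reach([.4776,-.222,.26],down(BYAW+np.pi/2))
w=robot.grab_frame("wrist");save(w,"w6")
cv2.imwrite("pics/w6c.png",cv2.resize(w["pixels"][120:260,170:330],None,fx=3.7,fy=3.7,interpolation=cv2.INTER_CUBIC)[:,:,::-1])
print(robot.get_time())
E
```

```text
[ 0.48159861 -0.24197252  0.107     ] [ 0.48223343 -0.24283285  0.087     ]
0.00916959152832326 [ 0.19400851 -1.31298853 -2.22036045]
True
0.09331544198505612 [-2.21422388  1.63884728  7.5497639 ]
0.09 0.064 [0.2 0.1 2.9]
0.18 0.036 [-1.2  1.8  2.4]
0.27 0.01 [0.2 2.2 2.3]
0.36 0.083 [-0.2  1.6  2.3]
0.44999999999999996 -0.015 [-0.3  1.1  2.8]
0.54 -0.015 [-0.8  1.5  2.9]
46.0583
```

View pics/w6c.png

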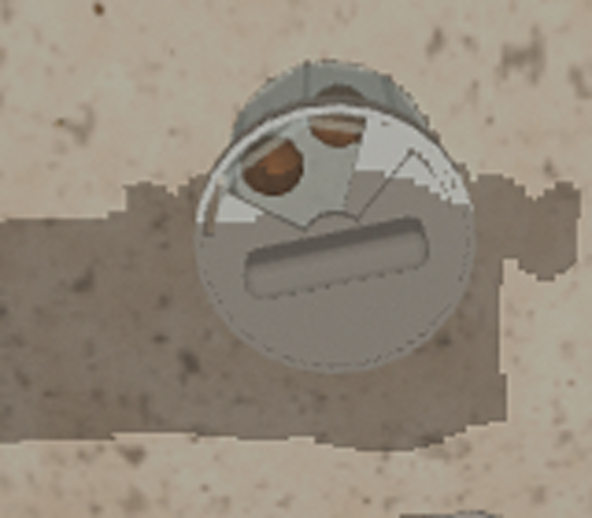

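Pressing works: the jar stayed put and the opening is now about 72° (crop (300,170)). I'll finish turning the dial past its stop, then grip the collar and turn the jar back so that its lip faces the box.

```bash
python3 - <<'E'
from h import *
w=robot.grab_frame("wrist")
p1,p2=onz(w,261.1,189.7,.107),onz(w,260.5,184.2,.087);print(p1,p2)
m=(p1+p2)/2
xy=[m[0],m[1]];fa=np.radians(10.5)
robot.reach([*xy,.15],down(fa));robot.move_straight([*xy,.094],feed=.06,force_limit=8)
robot.gripper_close(25);f0=robot.get_force();print(robot.get_grip_width(),f0)
robot.move_straight([*xy,.080],feed=.02,force_limit=18)
z=robot.get_ee_pos()[2]
for k in range(1,8): robot.reach([*xy,z],down(fa+k*.09))
print(robot.get_torque()[2].round(3),(robot.get_force()-f0).round(1))
robot.open_gripper();robot.move_straight([*xy,.15],feed=.15)
# collar turn
y0=np.radians(150)
robot.reach([*xy,.15],down(y0));print(robot.move_straight([*xy,.074],feed=.08,force_limit=10))
robot.gripper_close(25);print(robot.get_grip_width())
turn(xy,.075,y0,y0-1.17,8)
robot.open_gripper();robot.move_straight([*xy,.15],feed=.1)
robot.reach([.4776,-.222,.26],down(BYAW+np.pi/2))
w=robot.grab_frame("wrist");save(w,"w7")
cv2.imwrite("pics/w7c.png",cv2.resize(w["pixels"][120:260,170:330],None,fx=3.7,fy=3.7,interpolation=cv2.INTER_CUBIC)[:,:,::-1])
print(robot.get_time())
E
```

```text
[ 0.48377442 -0.23857595  0.107     ] [ 0.48356494 -0.23960582  0.087     ]
0.009154397437802862 [ 0.87643707 -1.14393777 -1.43968879]
0.032 [-1.2  2.1  3.5]
False
0.06623363035506749
58.95
```

View pics/w7c.png

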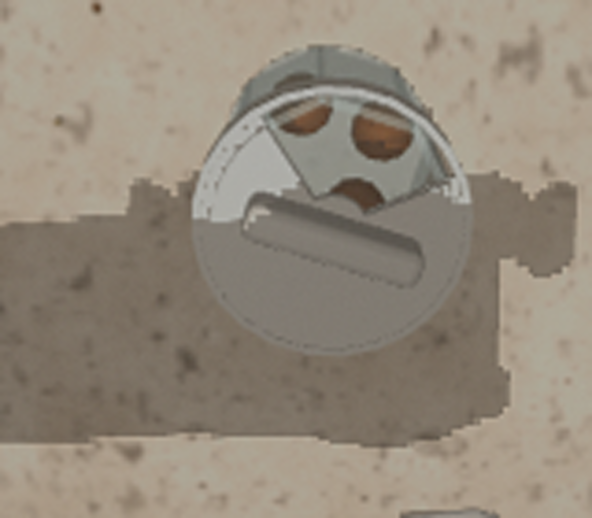

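The dial is now fully open with a window of about 100° centred near 70° (crop (350,150)), and three nuts are visible. Next I check the grasp and pour joint solutions.

```bash
python3 - <<'E'
from h import *
w=robot.grab_frame("wrist")
f=lambda x,y:(x/3.7+170,y/3.7+120)
e=[onz(w,*f(250,212),.107),onz(w,*f(420,267),.107)];d=e[0]-e[1]
fa=np.degrees(np.arctan2(d[1],d[0]));m=(e[0]+e[1])/2
c=onz(w,259.7,179.3,.087)
print(np.linalg.norm(d),fa,m,c)
J=np.array([(m[0]+c[0])/2,(m[1]+c[1])/2,0]);yj=np.radians(fa-90);print(J,yj)
for e in(.1,.3):
  g=('y',1,e,.045)
  for fl in(1,2):
    print(e,fl)
    for nm,py,th,P in [("pre",yj,0,J+Ro.from_euler('z',yj).apply([-.13,0,.15])),("lo",yj,0,J+Ro.from_euler('z',yj).apply([-.13,0,0])),("g",yj,0,J),("up",yj,0,J+[0,0,.16])]:
        o=jar_tool(P,Ro.from_euler('z',py),g);q=robot.solve_ik(o[0],o[fl]);print(nm,None if q is None else np.round(q,2))
    for py in(1.2,1.5):
      for th in(0,.7,1.4,2.0,2.4,2.7):
        p,R=pour_pose(bx(-.054,-.035,.10 if th>1.5 else .14),py,th);o=jar_tool(p,R,g);q=robot.solve_ik(o[0],o[fl]);print(py,th,None if q is None else np.round(q,2))
E
```

```text
0.04358045583778641 159.19913437052827 [ 0.4830234  -0.23411907  0.107     ] [ 0.48240261 -0.23489838  0.087     ]
[ 0.48271301 -0.23450872  0.        ] 1.207752734295692
0.1 1
pre [ 0.92  0.87  0.14  1.63 -1.02  1.93 -2.04]
lo [ 0.92  1.11  0.14  1.58 -1.    1.84 -1.88]
g [ 1.03  1.06 -0.24  1.76 -0.95  1.48 -1.96]
up [ 1.03  0.79 -0.24  1.81 -1.01  1.61 -2.13]
1.2 0 [ 1.1   0.94 -0.43  2.09 -1.01  1.25 -1.88]
1.2 0.7 [ 0.36  0.46  0.33  2.19 -1.02  1.12 -2.07]
1.2 1.4 [ 1.27  0.57 -1.36  2.1   0.62  0.97  2.36]
1.2 2.0 [ 0.8   0.83 -1.37  2.05  1.03  1.63  1.73]
1.2 2.4 [ 0.49  0.92 -1.18  1.97  1.03  1.96  1.57]
1.2 2.7 [ 0.1   0.83 -0.69  1.92  0.93  1.92  1.65]
1.5 0 [ 0.56  0.93  0.14  1.93 -1.01  1.72 -1.75]
1.5 0.7 [ 0.03  0.63  0.72  2.06 -0.97  1.42 -1.87]
1.5 1.4 [ 1.25  0.64 -1.38  2.06  0.66  1.04  2.61]
1.5 2.0 [ 0.81  0.77 -1.37  2.12  1.13  1.54  1.96]
1.5 2.4 [ 0.47  0.86 -1.2   2.1   1.18  1.89  1.72]
1.5 2.7 [ 0.07  0.79 -0.74  2.08  1.1   1.86  1.68]
0.1 2
pre [ 1.63  1.18 -1.06  1.58 -0.39  1.44  0.47]
lo [ 1.6   1.38 -0.97  1.53 -0.26  1.38  0.57]
g [ 1.54  1.41
[... 1626 characters left out ...]
3  -1.06  1.77 -0.17  1.01  0.46]
up [ 1.56  1.05 -1.15  1.79 -0.36  1.13  0.39]
1.2 0 [ 1.56  1.2  -1.14  2.1  -0.29  0.75  0.49]
1.2 0.7 [ 1.41  0.66 -1.16  2.14  0.04  0.69 -0.05]
1.2 1.4 [ 0.9   0.37 -0.96  2.1   0.52  0.95 -0.74]
1.2 2.0 [ 0.43  0.61 -0.87  2.03  0.9   1.5  -1.31]
1.2 2.4 [ 0.21  0.81 -0.8   1.95  0.95  1.88 -1.49]
1.2 2.7 [-0.1   0.86 -0.43  1.9   0.89  1.95 -1.46]
1.5 0 [ 1.39  1.18 -1.07  1.92 -0.22  1.06  0.5 ]
1.5 0.7 [ 1.32  0.74 -1.14  2.02  0.13  0.89  0.11]
1.5 1.4 [ 0.93  0.39 -1.    2.09  0.58  0.94 -0.49]
1.5 2.0 [ 0.47  0.58 -0.96  2.13  1.06  1.44 -1.19]
1.5 2.4 [ 0.21  0.78 -0.87  2.1   1.14  1.84 -1.43]
1.5 2.7 [-0.18  0.81 -0.43  2.07  1.07  1.85 -1.46]
```

```bash
cat >> h.py <<'E'
J0=np.array([.4827,-.2345,0]);YJ=1.208;G=('y',1,.25,.045)
def jgo(P,R,line=None,**k):
    o=jar_tool(P,R,G); q=robot.solve_ik(o[0],o[2]); dq=np.abs(q-robot.get_joint_pos()).max()
    if line: return robot.move_straight(o[0],frame=o[2],feed=line,**k)
    if dq>1.9: raise SystemExit(f"jump {dq}")
    robot.reach(o[0],o[2])
RJ=Ro.from_euler('z',YJ)
E
python3 - <<'E'
from h import *
robot.move_straight([.4776,-.222,.34],feed=.2)
jgo(J0+RJ.apply([-.14,0,.15]),RJ)
jgo(J0+RJ.apply([-.14,0,0]),RJ,.15,force_limit=12)
print(jgo(J0,RJ,.08,force_limit=10), robot.get_ee_pos()-jar_tool(J0,RJ,G)[0])
robot.gripper_close(60);print(robot.get_grip_width(),robot.get_force())
jgo(J0+[0,0,.02],RJ,.04);robot.hold(.2);print(robot.get_grip_width(),robot.get_force())
w=robot.grab_frame("scene");cv2.imwrite("pics/g0.png",cv2.resize(w["pixels"][130:250,230:390],None,fx=4,fy=4)[:,:,::-1])
print(robot.get_time())
E
```

```text
False [ 2.82407399e-05 -5.50378121e-04 -1.34553614e-04]
0.062355256243032176 [ 0.04232376 -1.00516665  1.2187398 ]
0.06182184886181208 [ 0.36725874  0.51216603 -4.40150931]
64.725
```

View pics/g0.png

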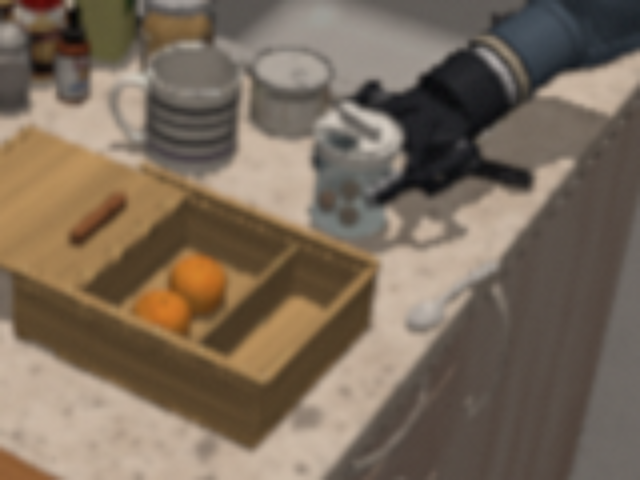

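The jar is gripped and lifted upright (picture (360,170)), with three nuts visible in it and both mandarins in the rear bay. Now I pour.

```bash
cat >> h.py <<'E'
def tilt(th,y=-.05,py=1.5,dz=0):
    z=np.interp(th,[0,.7,1.4,1.8],[.22,.19,.13,.10])+dz
    p,R=pour_pose(bx(-.054,y,z),py,th); jgo(p,R)
E
python3 - <<'E'
from h import *
jgo(J0+[0,0,.15],RJ,.2)
for th in(0,.35,.7,1.05,1.4,1.6,1.8,2.0,2.2): tilt(th)
robot.hold(.3)
for k in range(4): tilt(2.4);tilt(2.2)
tilt(2.4);robot.hold(.3)
w=robot.grab_frame("scene");t=robot.grab_frame("top");print(robot.get_grip_width(),robot.get_time())
c=np.zeros((600,800,3),np.uint8)
c[:480,:480]=cv2.resize(w["pixels"][140:260,230:350],None,fx=4,fy=4);c[:360,490:790]=cv2.resize(t["pixels"][180:270,255:330],None,fx=4,fy=4)
cv2.imwrite("pics/p0.png",c[:,:,::-1])
E
```

```text
0.062099315524402295 72.2917
```

View pics/p0.png

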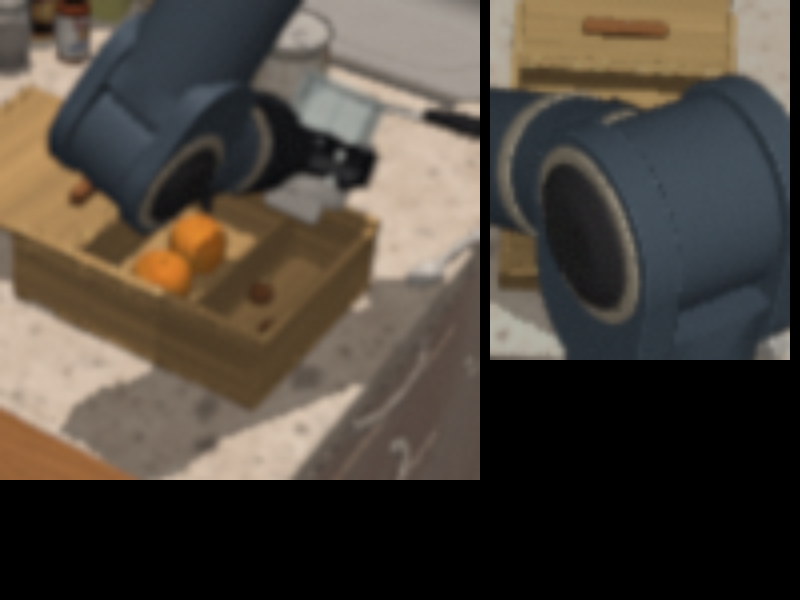

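Two nuts are visible in the front bay at (262,292) and (265,325), and the rest of the bay is hidden. I'll shake some more, then set the jar down and look at both the bay and the jar.

```bash
python3 - <<'E'
from h import *
for k in range(3): tilt(2.45,py=1.35);tilt(2.1,py=1.6)
for k in range(4): tilt(2.4,dz=.025);tilt(2.4)
tilt(2.45);robot.hold(.4)
for th in(2.1,1.8,1.4,1.05,.7,.35,0): tilt(th)
jgo(J0+[0,0,.15],RJ);jgo(J0+[0,0,.012],RJ,.15)
print(jgo(J0-[0,0,.004],RJ,.02,force_limit=6),robot.get_ee_pos()-jar_tool(J0,RJ,G)[0])
robot.open_gripper();robot.hold(.2)
jgo(J0+RJ.apply([-.14,0,0.01]),RJ,.1)
jgo(J0+RJ.apply([-.14,0,.2]),RJ,.2)
q=down(BYAW+np.pi/2)
robot.reach([.4776,-.222,.26],q);a=robot.grab_frame("wrist");save(a,"j8")
print("in jar pic",[(np.round(d["rect"]).astype(int).tolist(),round(d["conf"],2)) for d in robot.find_in(a,"nut_1")])
c=bx(-.054,0,0);robot.reach([c[0],c[1]+.02,.29],q);b=robot.grab_frame("wrist");save(b,"b8")
for d in robot.find_in(b,"nut_1"): 
    r=d["rect"];print(np.round(r),round(d["conf"],2),(Ro.from_euler('z',-BYAW).apply(onz(b,(r[0]+r[2])/2,(r[1]+r[3])/2,.016)-BOX)).round(3))
print(robot.get_time())
im=np.zeros((600,800,3),np.uint8);im[:420,:480]=cv2.resize(a["pixels"][120:260,170:330],None,fx=3,fy=3)
im[100:580,485:800]=cv2.resize(b["pixels"][:,130:382],(315,480));im2=cv2.imwrite("pics/c8.png",im[:,:,::-1])
E
```

```text
True [1.93894637e-05 2.01421741e-05 1.28711025e-04]
in jar pic []
[264.  94. 277. 109.] 0.75 [-0.034  0.071  0.016]
[264. 164. 279. 181.] 0.55 [-0.032 -0.016  0.016]
[237. 138. 255. 153.] 0.51 [-0.063  0.019  0.016]
87.9
```

View pics/c8.png

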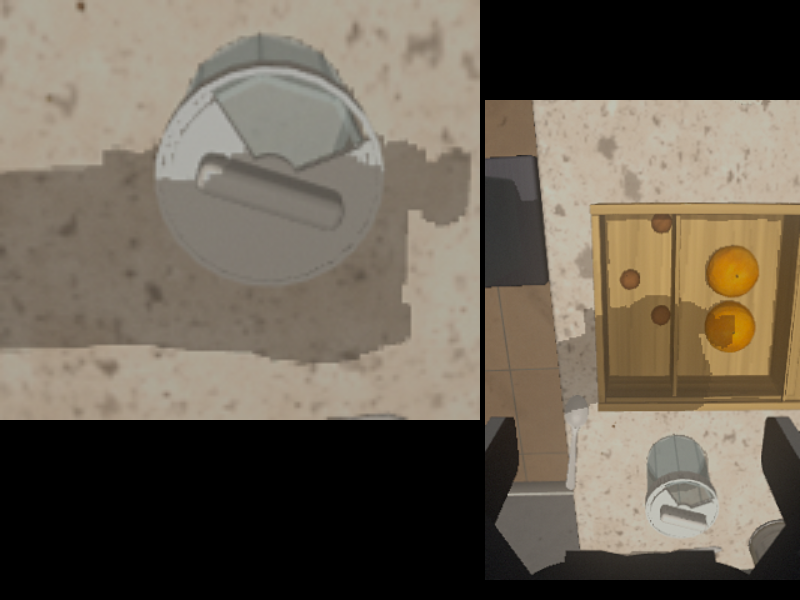

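The picture shows the jar empty with its window open (about (290,120)), three nuts in the front bay at (662,223), (630,280) and (661,315), and both mandarins in the rear bay. Now I shut the dial while pressing down.

```bash
cat >> h.py <<'E'
def ring(p,c,r=.022,z=.09):
    a=np.radians(np.arange(0,360,10));uv=proj(p,np.c_[c[0]+r*np.cos(a),c[1]+r*np.sin(a),0*a+z])
    im=cv2.GaussianBlur(p["pixels"],(3,3),0).astype(int)
    return [(int(np.degrees(x)),*im[int(round(v)),int(round(u))]) for x,(u,v) in zip(a,uv)]
E
python3 - <<'E'
from h import *
q=down(BYAW+np.pi/2)
robot.reach([.4776,-.222,.26],q);w=robot.grab_frame("wrist")
f=lambda x,y:(x/3+170,y/3+120)
e=[onz(w,*f(200,168),.107),onz(w,*f(343,213),.107)];d=e[0]-e[1];fa=np.arctan2(d[1],d[0])
m=(e[0]+e[1])/2;c=onz(w,259.8,178.3,.087);print(m,c,np.degrees(fa),np.linalg.norm(d))
c0=(m+c)/2;print([tuple(map(int,r)) for r in ring(w,c0)])
xy=[c0[0],c0[1]]
robot.reach([*xy,.15],down(fa));robot.move_straight([*xy,.094],feed=.06,force_limit=8)
robot.gripper_close(25);f0=robot.get_force();print(robot.get_grip_width(),f0)
robot.move_straight([*xy,.080],feed=.02,force_limit=18)
z=robot.get_ee_pos()[2]
for k in range(1,22):
    robot.reach([*xy,z],down(fa-k*.095))
    if k%3==0: print(k*.095,robot.get_torque()[2].round(3),(robot.get_force()-f0)[2].round(1))
robot.open_gripper();robot.move_straight([*xy,.15],feed=.15)
robot.reach([.4776,-.222,.26],q);w=robot.grab_frame("wrist");save(w,"j9")
print([tuple(map(int,r)) for r in ring(w,c0)])
for d in robot.regions_of(w,"dial")[:1]: print(d["rect"],d["conf"])
print(robot.get_time())
E
```

```text
[ 0.48461033 -0.23092509  0.107     ] [ 0.48415531 -0.23183202  0.087     ] 159.82020811878508 0.04522595676486863
[(0, 130, 123, 114), (10, 124, 118, 110), (20, 116, 118, 111), (29, 138, 139, 131), (40, 142, 142, 134), (50, 142, 142, 133), (59, 143, 144, 134), (70, 143, 143, 135), (80, 144, 144, 135), (90, 145, 145, 136), (100, 144, 145, 135), (110, 144, 144, 135), (119, 144, 144, 135), (130, 156, 154, 149), (140, 173, 173, 168), (150, 172, 172, 167), (160, 162, 161, 155), (170, 114, 108, 100), (180, 170, 166, 157), (190, 139, 134, 126), (200, 122, 116, 107), (210, 129, 124, 115), (220, 129, 124, 115), (230, 129, 123, 114), (239, 129, 122, 115), (250, 129, 123, 114), (260, 128, 122, 114), (270, 129, 122, 114), (280, 129, 123, 114), (290, 129, 123, 114), (300, 120, 114, 105), (310, 127, 121, 112), (320, 128, 122, 113), (330, 101, 96, 89), (340, 124, 118, 109), (350, 130, 123, 115)]
0.009099666166473591 [ 0.02787479 -1.10807923 -4.50782493]
0.28500000000000003 0.007 4.4
0.5700000000000001 0.0 4.7
0.855 -0.077 6.8
1.1400000000000001 -0.024 6.8
1.425 -0.017 7.9
1.71 -0.0 7.8
1.995 -0.011 5.6
[(0, 130, 124, 115), (10, 129, 123, 114), (20, 172, 172, 166), (29, 156, 150, 140), (40, 157, 151, 142), (50, 122, 116, 108), (59, 161, 160, 155), (70, 173, 173, 168), (80, 173, 173, 168), (90, 173, 173, 169), (100, 173, 173, 168), (110, 173, 173, 168), (119, 173, 173, 168), (130, 173, 172, 168), (140, 172, 172, 167), (150, 173, 172, 167), (160, 172, 172, 167), (170, 172, 172, 167), (180, 170, 169, 164), (190, 129, 123, 115), (200, 130, 124, 116), (210, 130, 124, 115), (220, 107, 102, 94), (230, 129, 123, 115), (239, 127, 122, 113), (250, 126, 120, 112), (260, 128, 123, 114), (270, 128, 122, 113), (280, 129, 122, 114), (290, 129, 122, 114), (300, 129, 123, 114), (310, 129, 123, 115), (320, 129, 123, 114), (330, 129, 123, 115), (340, 129, 123, 114), (350, 130, 124, 115)]
[228.0, 142.2, 294.7, 205.7] 0.86
99.15
```

```bash
python3 - <<'E'
from h import *
w=robot.grab_frame("wrist");c0=np.array([.4844,-.2314])
im=w["pixels"].astype(int)
for r in(.02,.027):
    a=np.radians(np.arange(-30,31,3));uv=proj(w,np.c_[c0[0]+r*np.cos(a),c0[1]+r*np.sin(a),0*a+.09])
    print([(int(np.degrees(x).round()),int(im[int(round(v)),int(round(u)),0]),int(im[int(round(v)),int(round(u)),0]-im[int(round(v)),int(round(u)),1])) for x,(u,v) in zip(a,uv)])
q=down(BYAW+np.pi/2)
robot.reach(bx(.117,0,.14),q);robot.move_straight(bx(.117,0,.070),feed=.08,force_limit=10)
robot.gripper_close(30);print(robot.get_grip_width(),robot.get_ee_pos()-bx(.117,0,.07))
x=robot.move_straight(bx(-.0515,0,.070),feed=.08,force_limit=25);print(x,robot.get_force(),Ro.from_euler('z',-BYAW).apply(robot.get_ee_pos()-BOX))
robot.hold(.3);robot.open_gripper();robot.move_straight(bx(-.05,0,.2),feed=.15)
robot.reach([.45,-.12,.42],down(np.pi/2));w=robot.grab_frame("wrist");save(w,"w10")
hsv=cv2.cvtColor(w["pixels"],cv2.COLOR_RGB2HSV)
# bar: mask of reddish wood
m=cv2.inRange(hsv,(5,120,60),(13,255,220));m[150:]=0;m[:,:205]=0;m[:,350:]=0
ys,xs=np.nonzero(m);print(len(xs),xs.min(),xs.max(),ys.min(),ys.max())
print(proj(w,[bx(-.056,0,.081),bx(-.044,0,.081)]),np.median(xs))
p=proj(w,[bx(-.08,y,.066) for y in(-.04,0,.04)]);print([w["pixels"][int(v),int(u)].tolist() for u,v in p])
print(robot.find_in(w,"jar")[:1],proj(w,[[.4844,-.2314,.05]]),robot.get_time())
E
```

```text
[(-30, 130, 6), (-27, 129, 6), (-24, 129, 6), (-21, 128, 6), (-18, 129, 6), (-15, 130, 6), (-12, 131, 6), (-9, 130, 5), (-6, 131, 7), (-3, 129, 6), (0, 129, 7), (3, 130, 6), (6, 130, 6), (9, 130, 7), (12, 130, 7), (15, 129, 7), (18, 128, 8), (21, 124, 6), (24, 160, 5), (27, 165, 7), (30, 172, -1)]
[(-30, 129, 6), (-27, 129, 6), (-24, 128, 5), (-21, 128, 5), (-18, 128, 6), (-15, 129, 6), (-12, 130, 7), (-9, 129, 5), (-6, 129, 5), (-3, 130, 6), (0, 130, 5), (3, 128, 6), (6, 175, 0), (9, 173, 0), (12, 172, 0), (15, 173, 0), (18, 173, 0), (21, 173, 1), (24, 173, 0), (27, 173, 1), (30, 172, 1)]
0.011256212479351766 [-5.90202194e-04 -3.87083455e-05  1.43602737e-04]
False [ 1.12276779 -4.05280507  5.59131755] [-0.0514292  -0.00043875  0.07006426]
6 252 260 51 95
[[251.5916605   77.97195888]
 [260.56467566  78.31877631]] 259.5
[[167, 136, 84], [165, 135, 85], [164, 133, 84]]
[{'rect': [254.7, 171.8, 304.6, 234.3], 'conf': 0.97}] [[275.87939212 204.38128846]] 107.2083
```

The dial shows no glass anywhere, so it is shut. I'll confirm the cover by pushing the bar forward against its stop with closed fingers.

```bash
python3 - <<'E'
from h import *
q=down(BYAW)
robot.gripper_close(30)
robot.reach(bx(-.01,0,.14),q);robot.move_straight(bx(-.01,0,.071),feed=.08,force_limit=10)
x=robot.move_straight(bx(-.05,0,.071),feed=.02,force_limit=12);print(x,robot.get_force(),Ro.from_euler('z',-BYAW).apply(robot.get_ee_pos()-BOX))
robot.move_straight(bx(-.01,0,.075),feed=.05);robot.move_straight(bx(-.01,0,.2),feed=.15);robot.open_gripper()
robot.reach([.45,-.12,.42],down(np.pi/2));w=robot.grab_frame("wrist");save(w,"w11")
for n in("w0","w11"):
    i=cv2.imread(f"pics/{n}.png")[:,:,::-1].astype(int);print(n,(i[70:84,228:276,0]-i[70:84,228:276,2]).mean(0).round().astype(int).tolist(),i[70:84,228:276,1].mean(0).round().astype(int).tolist())
a=robot.get_time();print(a)
for p in("wrist","top","scene"):
    f=robot.grab_frame(p)
    for th in("jar","lemon","onion","mug","tuna_tin"):print(p,th,[(np.round(d["rect"]).tolist(),round(d["conf"],2)) for d in robot.find_in(f,th)[:1]])
E
```

```text
True [1.65374745 0.04943312 0.3964359 ] [-0.03457723  0.00011697  0.07158586]
w0 [64, 37, 37, 54, 59, 81, 85, 84, 76, 64, 82, 82, 82, 82, 81, 74, 81, 84, 83, 84, 82, 83, 84, 86, 84, 81, 83, 83, 83, 84, 66, 84, 92, 92, 91, 90, 90, 88, 78, 73, 89, 86, 84, 84, 87, 87, 88, 87] [102, 64, 63, 86, 95, 133, 141, 140, 124, 101, 134, 135, 133, 134, 133, 118, 130, 136, 138, 137, 133, 132, 135, 140, 138, 132, 133, 135, 135, 137, 87, 88, 97, 97, 96, 96, 96, 93, 79, 106, 145, 138, 135, 135, 140, 142, 141, 140]
w11 [67, 71, 83, 81, 81, 81, 81, 70, 78, 83, 83, 83, 82, 82, 82, 84, 84, 81, 82, 82, 83, 83, 63, 82, 91, 91, 90, 89, 90, 87, 75, 70, 87, 86, 84, 84, 86, 87, 88, 87, 86, 85, 83, 83, 84, 84, 84, 84] [106, 115, 138, 135, 133, 134, 134, 116, 127, 136, 137, 137, 134, 132, 134, 139, 138, 132, 133, 135, 135, 137, 86, 87, 97, 96, 96, 96, 97, 92, 80, 103, 143, 139, 135, 134, 139, 141, 141, 140, 138, 136, 133, 132, 136, 133, 131, 132]
116.2583
wrist jar [([252.0, 171.0, 302.0, 231.0], 0.77)]
wrist lemon []
wrist onion []
wrist mug [([349.0, 192.0, 428.0, 260.0], 0.66)]
wrist tuna_tin []
top jar []
top lemon [([254.0, 182.0, 318.0, 254.0], 0.61)]
top onion [([206.0, 144.0, 231.0, 170.0], 0.54)]
top mug []
top tuna_tin [([149.0, 176.0, 227.0, 268.0], 0.63)]
scene jar [([306.0, 165.0, 328.0, 195.0], 0.61)]
scene lemon []
scene onion [([164.0, 209.0, 193.0, 232.0], 0.91)]
scene mug [([260.0, 140.0, 291.0, 174.0], 0.85)]
scene tuna_tin [([291.0, 142.0, 314.0, 164.0], 0.66)]
```

```bash
python3 -c "
from h import *
robot.hold(.5);print(robot.finish_job())"
```

```text
the job is handed in; nothing more can be done
None
```

The job is handed in at about 117 s, but no verdict was returned: by my own camera and contact checks, both mandarins are in the rear bay, all three hazelnuts are in the front bay, the empty jar stands right of the box with its dial shut, and the cover is fully closed; I did not separately measure the final positions of the lemon, onion, mug and tin, nor the jar's exact tilt.

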